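# Hold back the belt tensioner of a glazing turntable

## Task

The cake-glazing turntable is being put together after its wash. Take the two white guide rollers from the drip rack and drop each, stub down and fully home, into the bore that fits its stub (large roller in the large bore, small roller in the small bore), and leave them there. Then push the sprung tensioner arm back by its upright post until its pawl has clicked in behind the ratchet tooth, and a little further so that the pawl carries nothing; finish while still holding it pressed back there, so that the belt can be slipped on, and leave everything else where it stands.

Things in the scene. Friction and masses are not known exactly. Their poses are not given: they have to be found in the camera images.
- deck: The turntable's drive unit, a fixed steel box 380 x 300 mm, top plate 55 mm above the worktop. Origin at the centre of its underside; x along its long side, y along its short side, z up. On its top plate, in its frame (mm): driven pulley at (105, 15), 98 wide, with a 24 mm spindle up to 150 high that carries a loose ring; motor pulley at (-155, 30), 42 wide, 125 high; two idler blocks with bores at (-55, 85) and (20, 105); tensioner pivot at (50, -95).
- bore_large (a point): Mouth centre of the large bore: 18 mm wide, 22 mm deep, chamfered 2 mm, in an aluminium block 52 mm square whose top is 81 mm above the worktop. The point is level with that top. Axes as deck.
- bore_small (a point): Mouth centre of the small bore: 12 mm wide, 22 mm deep, chamfered 2 mm, in a block of the same size and height. The point is level with its top. Axes as deck.
- roller_large: The same roller, origin at the tip of its stub, z along its axis away from the stub.
- roller_large_mid (a point): Large guide roller: white plastic cylinder 40 mm across and 44 mm high with a steel stub 16 mm across and 20 mm long below it, 70 to 140 g. The point is on its axis half-way up the white cylinder (22 mm above the cylinder's underside, 42 mm above the stub's tip). Stands stub down in one of the rack's holes; seated, the cylinder's underside rests on the block and the point is 22 mm above the bore's mouth.
- roller_small: The same roller, origin at the tip of its stub, z along its axis away from the stub.
- roller_small_mid (a point): Small guide roller: white plastic cylinder 26 mm across and 44 mm high, steel stub 10 mm across and 20 mm long, 40 to 70 g. The point is on its axis half-way up the white cylinder (22 mm above its underside). Stands and seats like the large one.
- rack: Fixed grey drip rack, 240 x 70 mm, 30 mm high, with three holes 70 mm apart along its x axis (one at its middle). Origin at the centre of its underside; x along its length. The two rollers and the black star knob stand in the holes in any order; their undersides rest on its top, 30 mm above the worktop.
- tensioner (a joint): Angle of the sprung tensioner arm about its upright pivot, rad. 0: sprung inwards against its stop (as at the start); grows as it is pushed back, anticlockwise from above. The pawl clicks in at about 0.44 and would catch the arm at 0.43 if let go; from 0.50 on the pawl is surely unloaded; end stop at 0.70. Force at the post: 7 to 8 N at first, 9 to 11 N up to the click, 10 to 13 N beyond.
- pawl (a joint): Travel of the ratchet pawl's slider, m: 0 when it is down (before the tooth, or clicked in behind it), about 0.0055 while it rides up over the tooth.
- tens_pivot (a point): Point on the tensioner arm's upright pivot axis, 105 mm above the worktop, fixed to the deck. The arm's flat bar (24 mm wide, its top 74 mm above the worktop) runs from here to the post; the sprung idler pulley, 30 mm across (36 mm over its foot flange), stands on the bar 85 mm from the pivot.
- push_post: The upright steel post at the end of the tensioner arm, 14 mm across, standing from the bar's top at 74 mm to 134 mm above the worktop, 140 mm from the pivot. Origin at its foot. At the start the direction from pivot to post is 158 degrees anticlockwise from the deck's x axis; it is pushed back by moving it round the pivot anticlockwise, roughly towards the deck's -y side.
- post_mid (a point): Point on the post's axis, 110 mm above the worktop.
- star_knob: Bystander: black five-lobed hand knob, 44 mm wide, 50 mm high with its stub, standing in the rack among the rollers. Origin at its stub's tip.
- spacer_ring: Bystander: loose steel ring 52 mm wide, 12 mm high, lying round the spindle on the driven pulley. Origin under its centre.
- cake_large: Bystander: yellow glazed cake 150 mm wide, 80 mm high on a black 180 mm square board, left of the deck.
- cake_small: Bystander: beige cake 100 mm wide, 65 mm high on a black 130 mm board, left of the deck.
- wrench: Bystander: steel wrench lying beyond the rack.
- glaze_jar: Bystander: closed glaze jar 76 mm wide, 110 mm high, to the right beyond the rack.
Not all that is in view belongs to the job. What is shaped like the roller_large but red or yellow is not meant.

How it is judged (in metres and radians):
On the way, in this order (a step that is already met when the one before it is completed fails the run):
1. both rollers stand fully home in their own bores and are let go (z of roller_large_mid in the frame of bore_large between 0.018 and 0.025 m and horizontal distance between roller_large_mid and bore_large below 0.004 m and angle between each of roller_large_mid, roller_small_mid's own z axis and vertical below 0.08 rad and contact force between the fingers and roller_large below 0.2 N and z of roller_small_mid in the frame of bore_small between 0.018 and 0.025 m and horizontal distance between roller_small_mid and bore_small below 0.004 m and contact force between the fingers and roller_small below 0.2 N), for 0.2 s.
2. the tensioner arm has been pushed past the click: the pawl has dropped behind the tooth (all of step 1 and value of joint tensioner above 0.5 rad and value of joint pawl below 0.0025 m), for 0.2 s.
At the end, for the whole second after the job is handed in: Both rollers upright in their own bores, untouched, within 3 mm of fully home and 4 mm of the bore axis; tensioner arm still, beyond 0.50 rad, pawl down behind the tooth, the fingers pushing on its post with over 3 N through the last second (the robot, not the pawl, holds the spring) (all of step 2 and contact force between the fingers and push_post above 3 N and velocity of joint tensioner between -0.1 and 0.1 rad/s); the arm keeps its last pose, push and grip.
It fails at once if one of the bystanders (star knob, spacer ring, cakes, wrench, jar) is moved by more than 20 mm (distance of any of star_knob, spacer_ring, cake_large, cake_small, wrench, glaze_jar from where it was at the start of the episode above 0.02 m).
It also fails if it takes over 72 s, if anything falls off the work surface, if the arm or the gripper's body presses on something with over 40 N, if the wrist force passes 120 N, or if a joint passes its speed limit or range.

## Robot

A 6-joint arm with a two-finger parallel gripper is mounted at the origin on the work surface. World frame = base frame: x ahead of the robot, y to its left, z up, the work surface at z = 0. Lengths are in mm, angles in rad, forces in N, time in s.
With the tool pointing down it reaches from about 350 to 975 mm from the base axis. Payload 7.1 kg.
Tool frame: the origin (TCP) lies midway between the tips of the shut fingers; the grasp point (between the pads) lies 19 mm behind it; z points along the fingers, y is the line along which they close (so a half turn about z gives the same grasp; the last joint's range is limited). The gripper opens to 88 mm and grips with 3 to 60 N. Pads are 20 mm wide; open, the fingers measure 115 mm over their backs; the gripper's body (75 mm by 178 mm) begins 61 mm behind the grasp point.
Start: joints at [-1.264, 0.423, 1.63, -0, 1.089, -0.019], TCP at [200.059, -592.099, 222.675] pointing down, gripper open.
Joint ranges: [-3, 3], [-0.9, 2.11], [0.09, 2.58], [-1.31, 4.45], [0.11, 2.69], [-2.54, 2.54]. Speed limits (rad/s): [2.39, 2.39, 3.01, 3.14, 3.14, 3.14].

## Interface

Orientations are given as a unit quaternion [x, y, z, w].
In Python, from plant import r, snapshot, finish_job gives the robot as it stands.
- The arm moves only by the tool servo_tool, never from a script. Its arguments are lists of equal length, an entry for each row: "fingers": the closure, from 0 (fully open) to 1 (shut); "xyz": the shift along the tool's x, y, z in mm, a list of three; "roll": the turn about the tool's z in degrees. In form: {"fingers": [fingers, ...], "xyz": [[x, y, z], ...], "roll": [roll, ...]}. A call has 1 to 8 rows; each row shifts and turns the commanded pose from where the row before left it, along the tool's axes as they then stand; what a row does not reach is not made up. A row lasts 1/8 s, in which the tool goes at most 62.5 mm and 10.7 degrees, less where a joint would pass 70% of its speed; a pose out of reach is approached as far as the arm can. A call is refused whole if a number of a shift passes 62.5 or a number of a turn 10.7, either way. A call with a gripper value outside its range is refused whole. The fingers move at their own pace and stop on an object; "newtons" is the grip in N (left out, the last holds). Time passes only in rows, so rows that do not move let the fingers close. It gives the time, the measured TCP pose, the force, the opening and the grip force at its end, in the units of the state.
- r.get_state(): the state, without advancing time (a new reading comes with each control period).
- snapshot(name): name is "scene" or "top"; returns a dict with "image" (480x640x3 uint8, red, green, blue), "fx", "fy", "cx", "cy" (pixels), "R" (3x3) and "t" (3): a world point X has camera coordinates R X + t. Camera axes: x right, y down, z forward; pixel columns grow to the right and rows downward; lengths in mm; the calibration is good to about 2 mm. A picture is of the moment at which its call begins. There is no depth.
- finish_job(): hands the job in; it is judged then, once.
The state is a dict: "time": time; "qpos": joint angles; "qvel": joint speeds; "tau": joint torques, N m; "tool_pos": TCP position; "tcp_rot": TCP orientation; "ft_force": force on the tool from outside, world axes, zero at the start; "moment": the same for the moment, N m; "width": finger opening in mm; "finger_force": force on a finger pad.
Only numpy, scipy, OpenCV 4.12 (cv2) and the standard library are available. Lean on these libraries where they do the work, as an engineer would, in place of code of your own. Each camera call takes 0.05 s, during which the arm holds its last target. There are 200 camera calls.

## Working session

There is one attempt and no reset: what is moved stays moved. The work goes in short steps, Python scripts to look and compute and a tool call to move; the robot and the scene stay as the last step left them, time stands still between calls to the robot, and variables do not carry over. Pictures are saved under pics/ and viewed, at most 10 in all, crops included, and the job is handed in when it is done.

Besides the shell and the picture viewer there is one more tool, called after ">>>" as name(argument=value, ...) on one line, values as JSON. servo_tool: Moves the arm, as the interface text tells. Its arguments: {"type":"object","properties":{"fingers":{"type":"array","items":{"type":"number"}},"xyz":{"type":"array","items":{"type":"array","items":{"type":"number"}}},"roll":{"type":"array","items":{"type":"number"}},"newtons":{"type":"number"}},"required":["fingers","xyz","roll"]}

```bash
mkdir -p pics; ls; python3 - <<'E'
from plant import r,snapshot
import cv2,numpy as np,pickle
s=r.get_state(); print({k:np.round(v,3).tolist() for k,v in s.items()})
for n in("scene","top"):
    d=snapshot(n); cv2.imwrite(f"pics/{n}0.png",d["image"][:,:,::-1]); pickle.dump(d,open(f"{n}0.pkl","wb"))
    print(n,d["fx"],d["fy"],d["cx"],d["cy"],np.round(d["R"],4).tolist(),np.round(d["t"],1), -d["R"].T@d["t"])
E
```

```text
pics
{'time': 0.0, 'qpos': [-1.264, 0.424, 1.631, -0.0, 1.089, -0.019], 'qvel': [0.002, -0.002, 0.001, 0.002, -0.001, -0.001], 'tau': [-0.002, -54.464, -27.367, 0.064, 0.023, -0.0], 'tool_pos': [199.872, -591.578, 221.894], 'tcp_rot': [0.987, 0.162, -0.0, -0.001], 'ft_force': [-0.316, -0.021, 0.193], 'moment': [0.016, -0.02, -0.04], 'finger_force': 0.0, 'width': 87.42}
scene 617.8471003180632 617.8471003180632 320.90727688300456 247.2059993643587 [[-0.7135, 0.7005, 0.0097], [0.5954, 0.6137, -0.5185], [-0.3692, -0.3642, -0.855]] [ 410.1 -260.2 1779.8] [1104.64015622  520.54314704 1382.89857939]
top 474.07963113181074 474.07963113181074 316.9050486479248 239.08638846409684 [[-0.0076, -0.9999, -0.0091], [-0.9923, 0.0086, -0.1237], [0.1237, 0.0081, -0.9923]] [  -1.9  574.5 1413.7] [ 395.13517914  -18.23305995 1473.77078885]
```

View pics/scene0.png

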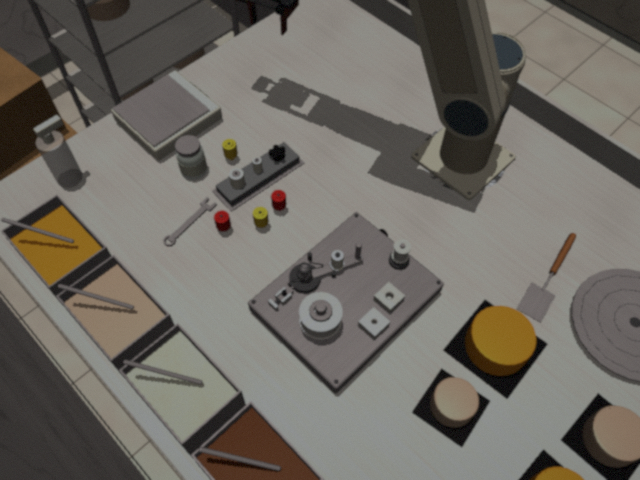

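View pics/top0.png

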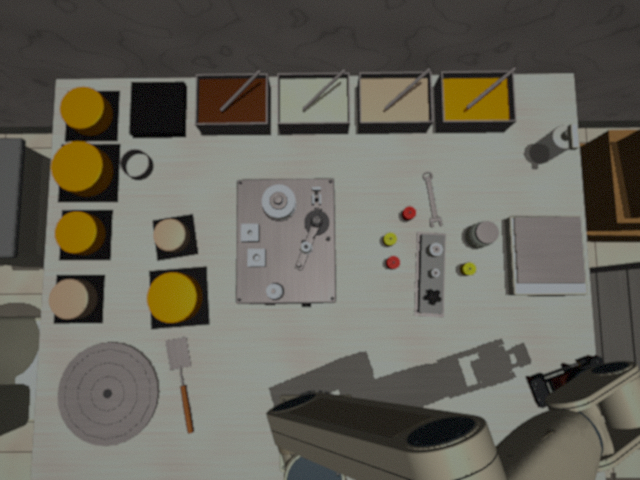

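The white rollers stand in the rack: large at top-view (435,249), small at (434,272), with the black knob at (432,297). Look-alikes are red (409,213) and (393,262), and yellow (390,239) and (468,268). On the deck I see bore blocks at (250,232) and (256,258), and the tensioner post near (300,266). One close crop to check.

```bash
python3 - <<'E'
import cv2,pickle,numpy as np
im=pickle.load(open("top0.pkl","rb"))["image"][:,:,::-1]
sc=pickle.load(open("scene0.pkl","rb"))["image"][:,:,::-1]
a=cv2.resize(im[170:310,230:345],None,fx=4,fy=4,interpolation=cv2.INTER_CUBIC)
b=cv2.resize(im[225:320,405:455],None,fx=5,fy=5,interpolation=cv2.INTER_CUBIC)
c=np.zeros((560,460+250,3),np.uint8); c[:560,:460]=a; c[:475,460:710]=b
cv2.imwrite("pics/crop1.png",c)
d=np.zeros((600,800,3),np.uint8)
d[:600,:800]=cv2.resize(sc[205:355,245:445],None,fx=4,fy=4,interpolation=cv2.INTER_CUBIC)
d[:240,:300]=cv2.resize(sc[140:205,215:305],(360,260),interpolation=cv2.INTER_CUBIC)[:240,:300]
cv2.imwrite("pics/crop2.png",d)
E
```

```text
(no output)
```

View pics/crop1.png

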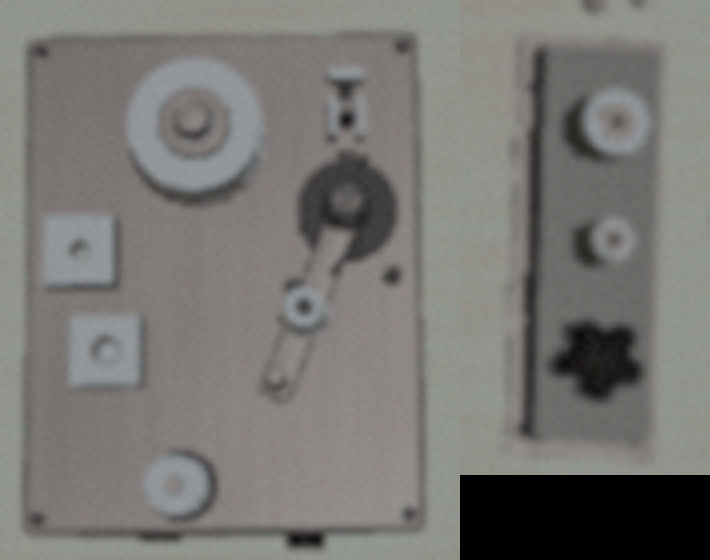

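View pics/crop2.png

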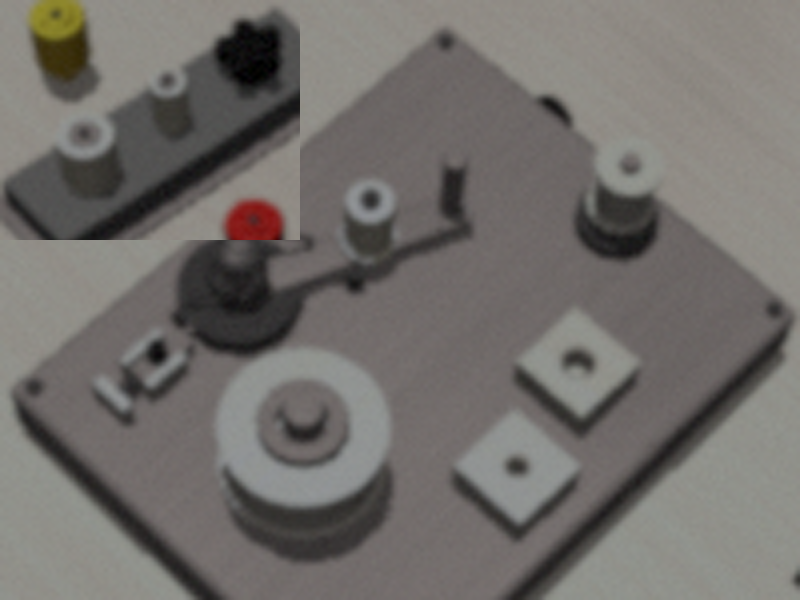

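The crops confirm it: white large roller top at crop1 (615,123), small at (612,240), knob below. Bore mouths are at (106,351) large and (79,249) small. The tensioner post foot is near (277,380), pivot at (347,203). Now computing positions.

```bash
cat > h.py <<'E'
import numpy as np,pickle
def ray(d,u,v,z):
    R=np.array(d["R"]);c=-R.T@d["t"];w=R.T@[(u-d["cx"])/d["fx"],(v-d["cy"])/d["fy"],1]
    return (c+w*(z-c[2])/w[2])[:2]
def proj(d,p):
    q=np.array(d["R"])@p+d["t"];return d["fx"]*q[0]/q[2]+d["cx"],d["fy"]*q[1]/q[2]+d["cy"]
def c1(X,Y): return 230+(X+.5)/4-.5,170+(Y+.5)/4-.5
def c1b(X,Y): return 405+(X-460+.5)/5-.5,225+(Y+.5)/5-.5
def c2(X,Y): return 245+(X+.5)/4-.5,205+(Y+.5)/4-.5
def c2b(X,Y): return 215+(X+.5)/4-.5,140+(Y+.5)/4-.5
E
python3 - <<'E'
from h import *
T=pickle.load(open("top0.pkl","rb"));S=pickle.load(open("scene0.pkl","rb"))
P=lambda n,a:print(n,np.round(a,1))
for n,p,q,z in [("borL",c1(106,351),c2(579,362),81),("borS",c1(79,249),c2(516,466),81),
 ("rolL",c1b(615,123),c2b(86,135),74),("rolS",c1b(612,240),c2b(168,82),74),
 ("post top",c1(276,380),c2(456,160),134),("motor",c1(175,484),c2(630,163),125),("spindle",c1(193,117),c2(304,415),150)]:
    P(n+" top",ray(T,*p,z));P(n+" scn",ray(S,*q,z))
for n,p in dict(TL=(41,50),TR=(403,46),BL=(37,519),BR=(409,514)).items(): P(n,ray(T,*c1(*p),55))
for n,p in dict(BR=(446,40),BL=(774,310),TR=(34,386)).items(): P(n+" s",ray(S,*c2(*p),55))
P("rack",[ray(T,*c1b(*p),30) for p in((541,45),(662,45),(652,440),(535,437))])
E
```

```text
borL top [516.  172.8]
borL scn [519.2 172.6]
borS top [592.1 193.5]
borS scn [594.7 192.3]
rolL top [ 536.4 -358.1]
rolL scn [ 540.4 -358.7]
rolS top [ 467.3 -353.7]
rolS scn [ 471.3 -354.7]
post top top [489.8  44.9]
post top scn [496.1  45.8]
motor top [417.3 117.1]
motor scn [418.6 116.3]
spindle top [676.5 102.7]
spindle scn [683.1 107.4]
TL [750.1 228.2]
TR [750.5 -49.3]
BL [393.4 226.7]
BR [395.  -49.8]
BR s [396.2 -52. ]
BL s [396.  224.7]
TR s [752.6 -50.3]
rack [[ 589.3 -325.3]
 [ 588.7 -399.4]
 [ 349.3 -383.6]
 [ 351.6 -313.5]]
```

>>> servo_tool(fingers=[0.3,0.3,0.3,0.3,0.3,0.3,0.3,0.3], xyz=[[0,0,0],[0,0,0],[55,-39,0],[55,-39,0],[55,-39,0],[55,-39,0],[55,-39,0],[55,-39,0]], roll=[9.35,9.35,0,0,0,0,0,0], newtons=20)

```text
time: 1.1
tool_pos: [507.4, -373.9, 222.4]
tcp_rot: [1.0, -0.0, -0.0, -0.0]
ft_force: [0.4, -1.3, 0.2]
width: 61.5
finger_force: 0.0
```

>>> servo_tool(fingers=[0.3,0.3,0.3,0.3], xyz=[[8,0,40],[0,0,40],[0,0,40],[0,0,0]], roll=[0,0,0,0])

```text
time: 1.6
tool_pos: [511.9, -373.6, 99.4]
tcp_rot: [1.0, -0.0, -0.003, -0.002]
ft_force: [0.2, 0.1, -0.2]
width: 61.7
finger_force: 0.0
```

>>> servo_tool(fingers=[0.3,0.3,0.3], xyz=[[13,-7.5,0],[13,-7.5,0],[0,0,0]], roll=[0,0,0])

```text
time: 1.98
tool_pos: [542.2, -360.1, 104.3]
tcp_rot: [1.0, 0.001, 0.001, 0.001]
ft_force: [-1.2, -0.4, -0.2]
width: 61.3
finger_force: 0.0
```

```bash
python3 - <<'E'
from plant import r,snapshot
import cv2,numpy as np
from h import proj
s=r.get_state(); print(np.round(s["tool_pos"],1))
t,d=snapshot("top"),snapshot("scene")
print(proj(t,s["tool_pos"]),proj(d,s["tool_pos"]))
o=np.zeros((500,800,3),np.uint8)
o[:,:400]=cv2.resize(t["image"][200:300,395:475,::-1],(400,500),interpolation=3)
o[:,400:]=cv2.resize(d["image"][110:210,200:280,::-1],(400,500),interpolation=3)
cv2.imwrite("pics/g1.png",o)
E
```

```text
[ 542.2 -360.1  104.3]
(np.float64(438.72451883694004), np.float64(246.12748030575085)) (np.float64(234.00494086897396), np.float64(166.2848459167843))
```

View pics/g1.png

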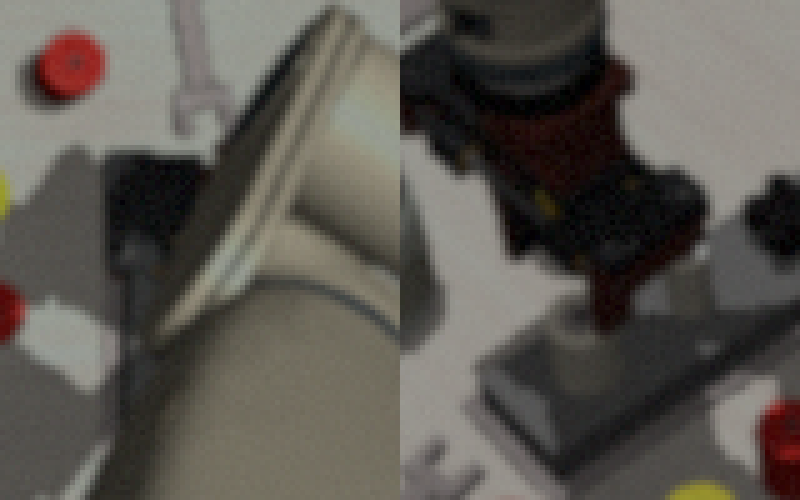

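The near finger at crop (615,300) straddles the large roller, whose top is at (585,325), as projected. Descending to grasp.

>>> servo_tool(fingers=[0.3,0.3,0.3,1,1,1,1], xyz=[[-4,-1.5,20],[0,0,30],[0,0,12],[0,0,0],[0,0,0],[0,0,0],[0,0,0]], roll=[0,0,0,0,0,0,0])

```text
time: 2.95
tool_pos: [536.8, -359.6, 41.9]
tcp_rot: [1.0, -0.0, 0.001, 0.001]
ft_force: [0.1, -2.0, 3.8]
width: 40.0
finger_force: 20.0
```

>>> servo_tool(fingers=[1,1,1,1,1,1,1,1], xyz=[[0,0,-30],[0,0,-60],[0,0,-58],[-2,-30,0],[-2,-50,0],[-2,-50,0],[-2,-50,0],[-2,-50,0]], roll=[0,0,0,0,0,0,0,0], newtons=25)

```text
time: 3.95
tool_pos: [525.8, -127.2, 188.9]
tcp_rot: [1.0, -0.0, 0.0, -0.0]
ft_force: [0.2, -0.3, -0.1]
width: 39.6
finger_force: 25.0
```

>>> servo_tool(fingers=[1,1,1,1,1,1,1,1], xyz=[[-2,-50,0],[-2,-50,0],[-2,-50,0],[-2,-50,0],[-2,-50,0],[-1,-30,0],[0,-15,0],[0,0,0]], roll=[0,0,0,0,0,0,0,0])

```text
time: 4.95
tool_pos: [515.3, 166.5, 188.7]
tcp_rot: [1.0, 0.0, -0.0, 0.0]
ft_force: [-0.4, -0.3, -0.0]
width: 40.0
finger_force: 25.0
```

>>> servo_tool(fingers=[1,1,1,1], xyz=[[0.5,-5.5,30],[0,0,35],[0,0,0],[0,0,0]], roll=[0,0,0,0])

```text
time: 5.45
tool_pos: [516.6, 170.9, 124.6]
tcp_rot: [1.0, -0.001, 0.0, -0.0]
ft_force: [1.2, 1.1, -0.6]
width: 39.5
finger_force: 25.0
```

```bash
python3 - <<'E'
from plant import r,snapshot
import cv2,numpy as np,pickle
from h import proj
s=r.get_state(); p=s["tool_pos"];print(np.round(p,1),np.round(s["ft_force"],1))
t,d=snapshot("top"),snapshot("scene")
pickle.dump((t,d,p),open("g2.pkl","wb"))
print([proj(d,q) for q in(p+[0,0,-32],p+[0,0,-12])])
o=np.zeros((600,800,3),np.uint8)
o[:,:400]=cv2.resize(t["image"][200:290,225:285,::-1],(400,600),interpolation=3)
o[:,400:]=cv2.resize(d["image"][245:305,320:360,::-1][:, :],(400,600),interpolation=3)
o[:,400:]=cv2.resize(d["image"][230:305,315:365,::-1],(400,600),interpolation=3)
cv2.imwrite("pics/g2.png",o)
E
```

```text
[516.6 170.9 124.6] [ 1.2  1.1 -0.6]
[(np.float64(390.10565352163815), np.float64(291.7291113289159)), (np.float64(391.0168980427193), np.float64(287.78279249589264))]
```

View pics/g2.png

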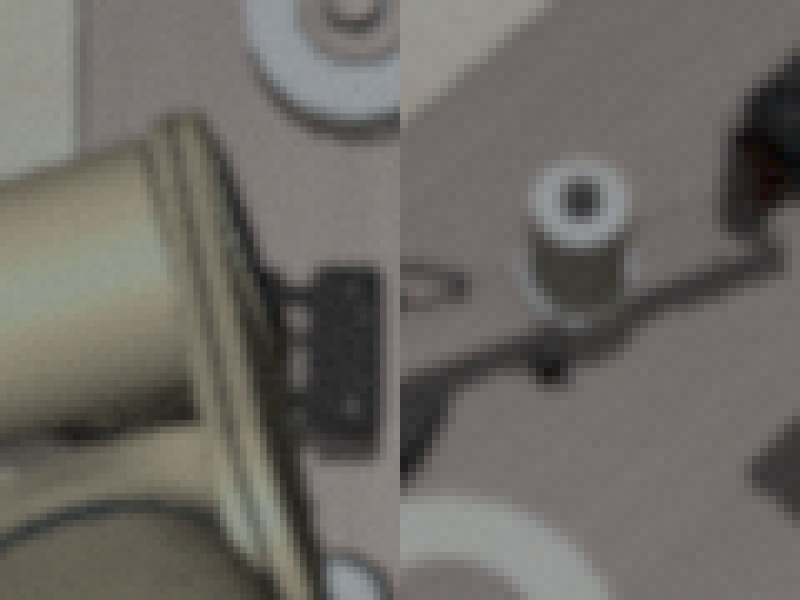

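That crop missed; it shows the sprung idler instead of the bore. Re-cropping the same image around (390,292).

```bash
python3 - <<'E'
import cv2,pickle,numpy as np
t,d,p=pickle.load(open("g2.pkl","rb"))
cv2.imwrite("pics/g3.png",cv2.resize(d["image"][250:310,355:425,::-1],(700,600),interpolation=3))
E
```

```text
(no output)
```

View pics/g3.png

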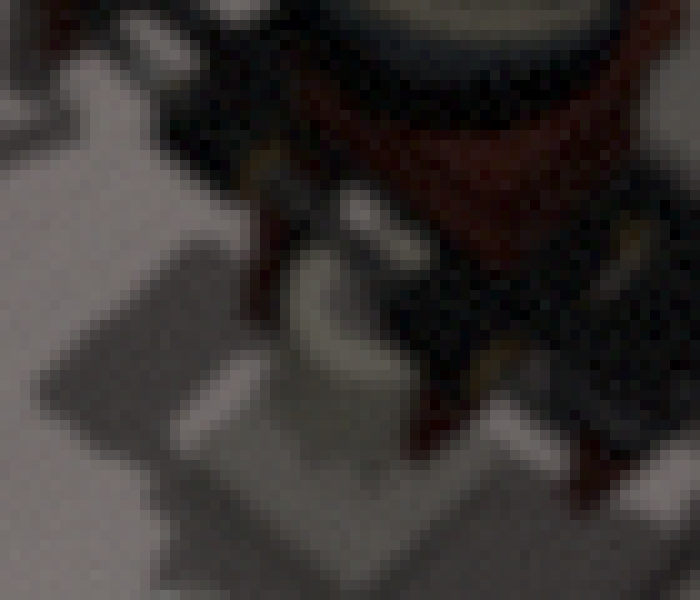

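The roller's top rim (left edge at crop x≈287) sits over the block. It is offset about 1 px from the tool projection, which matches the known scene-camera bias. Lowering carefully.

>>> servo_tool(fingers=[1,1,1,1,1], xyz=[[-0.5,-0.5,6],[0,0,4],[0,0,3],[0,0,2],[0,0,0]], roll=[0,0,0,0,0], newtons=12)

```text
time: 6.18
tool_pos: [515.3, 172.1, 108.5]
tcp_rot: [1.0, -0.0, -0.0, 0.0]
ft_force: [0.1, -1.0, -0.3]
width: 39.8
finger_force: 12.0
```

Tip is at about 76.5 with no vertical force, so it is in the bore. Continuing.

>>> servo_tool(fingers=[1,1,1,1,1], xyz=[[0,0,4],[0,0,4],[0,0,4],[0,0,3],[0,0,0]], roll=[0,0,0,0,0])

```text
time: 6.8
tool_pos: [515.3, 172.1, 93.4]
tcp_rot: [1.0, -0.0, -0.0, 0.0]
ft_force: [0.4, -0.0, -0.7]
width: 39.9
finger_force: 12.0
```

>>> servo_tool(fingers=[0.3,0.3,0.3,0.3,0.3,0.3,0.3,0.3], xyz=[[0,0,0],[0,0,0],[0,0,-35],[0,0,-60],[0,25,0],[-4,50,0],[-4,50,0],[-5,50,0]], roll=[0,0,0,0,0,0,0,0])

```text
time: 7.8
tool_pos: [502.2, -4.2, 189.0]
tcp_rot: [1.0, -0.0, 0.0, 0.0]
ft_force: [1.2, -0.1, 0.4]
width: 61.5
finger_force: 0.0
```

>>> servo_tool(fingers=[0.4,0.4,0.4,0.4,0.4,0.4,0.4,0.4], xyz=[[-5,50,0],[-5,50,0],[-5,50,0],[-5,50,0],[-5,50,0],[-5,50,0],[-5,40,0],[0,0,0]], roll=[0,0,0,0,0,0,0,0])

```text
time: 8.8
tool_pos: [466.7, -345.3, 188.8]
tcp_rot: [1.0, -0.002, 0.0, 0.0]
ft_force: [-0.1, 0.2, 0.2]
width: 52.6
finger_force: 0.0
```

>>> servo_tool(fingers=[0.4,0.4,0.4,0.4,0.4], xyz=[[0.5,5,30],[0.5,5,50],[0,0,0],[0,0,0],[0,0,0]], roll=[0,0,0,0,0])

```text
time: 9.43
tool_pos: [469.3, -353.2, 110.8]
tcp_rot: [1.0, -0.0, 0.001, 0.001]
ft_force: [0.5, 0.4, -0.4]
width: 53.0
finger_force: 0.0
```

```bash
python3 - <<'E'
from plant import r,snapshot
import cv2,numpy as np
from h import proj
s=r.get_state(); p=s["tool_pos"];print(np.round(p,1))
t,d=snapshot("top"),snapshot("scene")
for c in(t,d): print(proj(c,[517.6,172.7,125]))
o=np.zeros((480,800,3),np.uint8)
o[:,:400]=cv2.resize(d["image"][260:308,368:408,::-1],(400,480),interpolation=3)
o[:,400:]=cv2.resize(d["image"][125:185,230:280,::-1],(400,480),interpolation=3)
cv2.imwrite("pics/g4.png",o)
E
```

```text
[ 469.3 -353.2  110.8]
(np.float64(254.0649494936303), np.float64(255.4984934567697))
(np.float64(391.8637704307472), np.float64(286.043375426364))
```

View pics/g4.png

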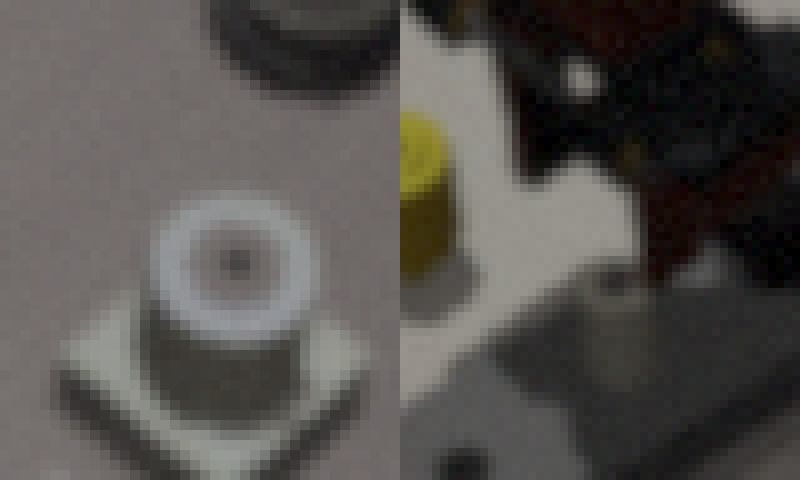

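The large roller is seated upright: top centre at (391.6,286.3), expected (391.9,286.0). The small roller is at right crop (612,300), with the near finger beside it. Grasping it now.

>>> servo_tool(fingers=[0.4,0.4,0.4,1,1,1,1], xyz=[[-1.5,2,25],[0,0,30],[0,0,14],[0,0,0],[0,0,0],[0,0,0],[0,0,0]], roll=[0,0,0,0,0,0,0], newtons=20)

```text
time: 10.4
tool_pos: [467.2, -355.4, 40.7]
tcp_rot: [1.0, -0.0, 0.001, 0.001]
ft_force: [-0.7, 0.9, 4.9]
width: 25.4
finger_force: 20.0
```

>>> servo_tool(fingers=[1,1,1,1,1,1,1,1], xyz=[[0,0,-30],[0,0,-60],[0,0,-60],[5,-30,0],[11,-50,0],[11,-50,0],[11,-50,0],[11,-50,0]], roll=[0,0,0,0,0,0,0,0])

```text
time: 11.4
tool_pos: [515.8, -123.3, 190.0]
tcp_rot: [1.0, -0.0, 0.0, 0.0]
ft_force: [0.8, -0.9, -0.1]
width: 25.8
finger_force: 20.0
```

>>> servo_tool(fingers=[1,1,1,1,1,1,1,1], xyz=[[12,-50,0],[12,-50,0],[12,-50,0],[12,-50,0],[11,-50,0],[10,-45,0],[5,-22,0],[0,0,0]], roll=[0,0,0,0,0,0,0,0])

```text
time: 12.4
tool_pos: [589.8, 193.0, 189.5]
tcp_rot: [1.0, 0.001, -0.0, 0.0]
ft_force: [-0.2, -0.4, -0.1]
width: 25.4
finger_force: 20.0
```

>>> servo_tool(fingers=[1,1,1,1,1], xyz=[[1,1,30],[0,0,30],[0,0,8],[0,0,0],[0,0,0]], roll=[0,0,0,0,0])

```text
time: 13.02
tool_pos: [591.7, 190.9, 122.9]
tcp_rot: [1.0, -0.001, 0.001, -0.0]
ft_force: [-0.0, -0.6, 0.3]
width: 25.9
finger_force: 20.0
```

>>> servo_tool(fingers=[1,1,1,1,1], xyz=[[-0.8,-0.8,6],[0,0,4],[0,0,3],[0,0,2],[0,0,0]], roll=[0,0,0,0,0], newtons=12)

```text
time: 13.65
tool_pos: [590.3, 192.0, 106.6]
tcp_rot: [1.0, -0.0, 0.0, -0.0]
ft_force: [0.7, 1.1, -1.5]
width: 25.7
finger_force: 12.0
```

Tip is at about 76 with no vertical resistance, so it is in the bore.

>>> servo_tool(fingers=[1,1,1,1,1], xyz=[[0,0,4],[0,0,4],[0,0,4],[0,0,2.5],[0,0,0]], roll=[0,0,0,0,0])

```text
time: 14.28
tool_pos: [590.3, 192.0, 91.9]
tcp_rot: [1.0, -0.0, 0.0, -0.0]
ft_force: [2.4, 2.9, -3.6]
width: 26.0
finger_force: 12.0
```

>>> servo_tool(fingers=[0.5,0.5,0.5,0.5,0.5,0.5,0.5,0.5], xyz=[[0,0,0],[0,0,0],[0,0,-35],[0,0,-62],[-20,30,0],[-27,40,0],[-27,40,0],[-27,37,0]], roll=[0,0,0,0,0,0,0,0], newtons=40)

```text
time: 15.28
tool_pos: [487.7, 43.8, 189.3]
tcp_rot: [1.0, -0.0, -0.0, 0.0]
ft_force: [0.4, -0.4, -0.1]
width: 44.1
finger_force: 0.0
```

```bash
python3 - <<'E'
from plant import r,snapshot
import cv2,numpy as np
from h import proj
s=r.get_state(); p=s["tool_pos"];print(np.round(p,1),s["width"])
d=snapshot("scene")
for q in ([517.6,172.7,125],[593.4,192.9,125],[492.5,45.3,134]): print(proj(d,q))
cv2.imwrite("pics/g5.png",cv2.resize(d["image"][220:340,300:420,::-1],(600,600),interpolation=3))
E
```

```text
[487.7  43.8 189.3] 44.06691707793587
(np.float64(391.8637704307472), np.float64(286.043375426364))
(np.float64(375.8428072732645), np.float64(312.7256421546555))
(np.float64(359.5334635096242), np.float64(243.58248387224717))
```

View pics/g5.png

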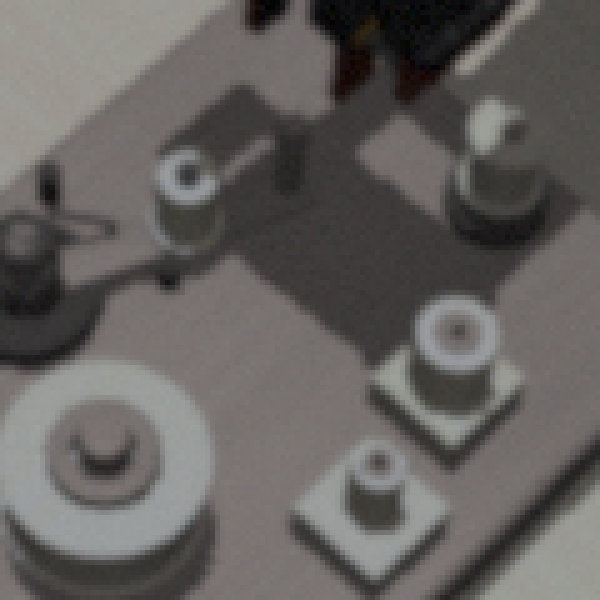

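Both rollers are seated: small top at (375.5,312.5), expected (375.8,312.7). The post top is at about (359,244). Straddling the post.

>>> servo_tool(fingers=[0.5,0.5,0.5,0.5,0.5], xyz=[[2,0,34],[0,0,40],[0,0,20],[0,0,0],[0,0,0]], roll=[0,0,0,0,0])

```text
time: 15.95
tool_pos: [491.5, 45.0, 95.9]
tcp_rot: [1.0, -0.0, 0.0, -0.0]
ft_force: [-0.2, -0.2, -0.4]
width: 44.2
finger_force: 0.0
```

>>> servo_tool(fingers=[0.5,0.5,0.5,0.5,0.5,0.5], xyz=[[-1,12,0],[-2,8,0],[-3,12,0],[-3,12,0],[-1,11,0],[0,0,0]], roll=[0,0,0,0,0,0])

```text
time: 16.7
tool_pos: [479.2, -9.7, 95.8]
tcp_rot: [1.0, -0.001, -0.001, -0.001]
ft_force: [-4.6, 10.4, 6.9]
width: 44.1
finger_force: 5.1
```

>>> servo_tool(fingers=[0.5,0.5,0.5,0.5,0.5,0.5], xyz=[[1,8,0],[1,8,0],[1,8,0],[1,8,0],[1,7,0],[0,0,0]], roll=[0,0,0,0,0,0])

```text
time: 17.45
tool_pos: [482.9, -48.4, 95.1]
tcp_rot: [1.0, -0.001, -0.003, -0.001]
ft_force: [-7.3, 10.2, 4.4]
width: 43.8
finger_force: 5.2
```

>>> servo_tool(fingers=[0.5,0.5,0.5,0.5], xyz=[[0,0,0],[0,0,0],[0,0,0],[0,0,0]], roll=[0,0,0,0])

```text
time: 17.95
tool_pos: [482.9, -48.0, 95.1]
tcp_rot: [1.0, -0.001, -0.003, -0.001]
ft_force: [-6.7, 10.5, 3.4]
width: 43.7
finger_force: 5.2
```

```bash
python3 - <<'E'
from plant import r,snapshot
import cv2,numpy as np
from h import proj
s=r.get_state(); print(np.round(s["tool_pos"],1),s["width"],np.round(s["ft_force"],1),s["finger_force"])
d=snapshot("scene")
for f in(.44,.5,.58,.66):
    a=np.radians(158)+f; u=np.array([np.cos(a),np.sin(a)]); c=np.array([622.7,-6.8])
    print(f,np.round(c+140*u,1),[np.round((np.array(proj(d,[*(c+k*u),z]))-[280,180])*5) for k,z in((140,134),(85,110),(140,74))])
cv2.imwrite("pics/g6.png",cv2.resize(d["image"][180:300,280:420,::-1],(700,600),interpolation=3))
E
```

```text
[482.9 -48.   95.1] 43.65325168944854 [-6.7 10.5  3.4] 5.20482525229454
0.44 [482.9 -14.6] [array([322., 230.]), array([245., 328.]), array([317., 296.])]
0.5 [483.6 -23. ] [array([308., 221.]), array([236., 322.]), array([304., 287.])]
0.58 [485.4 -34.1] [array([289., 209.]), array([225., 315.]), array([285., 275.])]
0.66 [488. -45.] [array([270., 199.]), array([213., 308.]), array([266., 265.])]
```

View pics/g6.png

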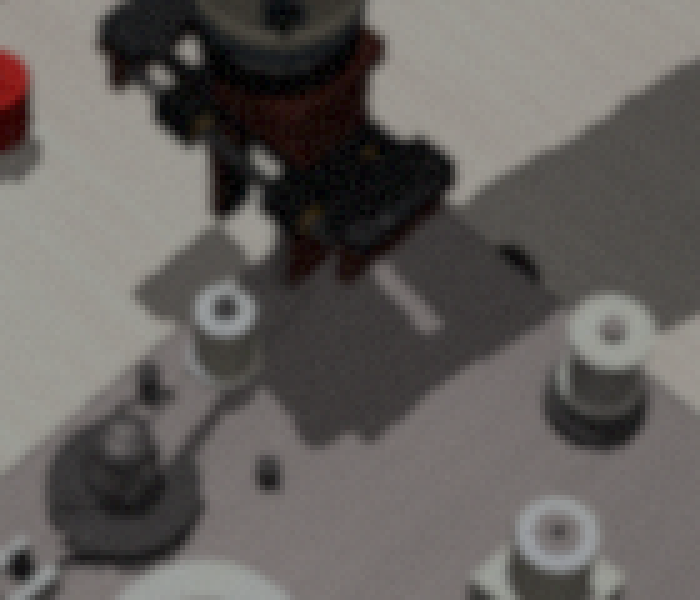

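The idler top is at crop (225,307), i.e. (324.9,241.3). At the start it was at (337.4,254.6). Fitting the arm angle from these.

```bash
python3 - <<'E'
from h import *
from scipy.optimize import least_squares as L
d=pickle.load(open("scene0.pkl","rb"));c=np.array([622.7,-6.8])
def P(f,z):
    a=np.radians(158)+f;return np.array(proj(d,[c[0]+85*np.cos(a),c[1]+85*np.sin(a),z]))
p0=np.array(c2(371,200));p1=np.array([280+225.5/5-.5,180+307.5/5-.5])
z=L(lambda x:P(0,x[0])-p0,[110]);b=p0-P(0,z.x[0])
s=L(lambda x:P(x[0],z.x[0])+b-p1,[.5]);print(z.x,b,s.x,s.fun)
E
```

```text
[118.23247178] [-0.64989584 -0.04274564] [0.57663601] [-0.07423134  0.12631272]
```

The arm angle fits 0.577 rad, past the click, and the arm is still. The fingers push with about 12 N. Handing in.

```bash
python3 -c "
from plant import finish_job
print(finish_job())"
```

```text
the job is handed in; nothing more can be done
None
```

I handed the job in at about 18 s with both rollers home in their bores and the tensioner held back at about 0.58 rad with about 12 N on its post; the pawl's drop was inferred from that angle, and no verdict came back.

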